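# Hold a vial down on the vortex mixer in touch mode

### The job

Turn the vortex mixer's selector knob until its pointer stands at the green dot (touch mode). Then take the black-capped vial from the row of three at the front, stand it upright in the mixer's rubber cup and press the cup down with it until the red pointer beside the cup is in the green band, never pushing the cup down to its stop; leave the row's two white-capped vials standing where they are. Finish while still gripping the vial and keeping the cup pressed at that depth, with the fingers off the cup: do not let go.

Things in the scene. Friction and masses are not known exactly. Their poses are not given: they have to be found in the camera images.
- mixer_deck (a point): Vortex mixer, a fixed grey housing 190 x 120 mm with a flat white deck 66 mm above the worktop; this point is the centre of the deck. Its x axis runs from the knob (58 mm to -x of this point) to the rubber cup (48 mm to +x), z is up. Seen from the robot the knob is on the left, the cup on the right. Nothing but the knob (to 94 mm above the worktop), the cup (to 100 mm) and the scale blade (to 90 mm) rises over the deck.
- mode (a joint): Selector knob angle in rad, growing clockwise seen from above. The pointer is at the black dot at 0, the yellow dot at 0.6, the green dot (slightly larger: touch mode) at 1.2 and the red dot at 1.8; end stops at -0.12 and 1.92. It starts anywhere between the black dot and just past the yellow one. It is stiff (0.06 N m) and stays where it is left. It counts as set within 0.2 rad of 1.2.
- mode_grip (a point): Middle of the black bar grip of the knob, on its vertical axis, 83 mm above the worktop. The bar is 42 mm long, 12 mm thick and 24 mm high (2 mm to 26 mm over the knob's foot; its top is 11 mm above this point); this point's x axis runs along the bar to the end with the white pointer line and turns with the knob. The fingers take it across the 12 mm thickness.
- cup (a joint): How far the rubber cup is pressed down, in m: 0 up (as it starts), 0.015 at its stop. The spring needs 1.6 N to start and 0.8 N more per mm (8 N at 8 mm) and lifts the cup when released. The green band is 0.0055 to 0.0105, its middle 0.008. Beyond 0.0143 counts as driven to the stop.
- cup_seat (a point): Centre of the inner floor of the round black rubber cup, 89 mm above the worktop when up; it moves down with the cup. z is up. The recess is 31 mm wide at the floor, 41 mm at the rim, 11 mm above the floor. A red pointer on the side away from the robot (mixer's +y) moves along a white scale blade with a green band, 32 to 48 mm from the cup's axis, its top 90 mm above the worktop.
- black_vial_mid (a point): Centre, half-way up, of the amber vial with the black cap: round, 27 mm wide, 58 mm tall, standing on the worktop, loose, z is up along its axis. Grip it round its upper half, so that the fingertips stay at least 14 mm above its foot and clear of the cup. The three vials stand in a row to the right of the mixer, in any order (vials at the far back are fixtures).
- black_vial_foot (a point): Centre of the underside of the black-capped vial, 29 mm below its centre along its axis. On the way to the mixer keep clear of the tall water bath (430 mm high) behind it: the bath spans y = -0.10 to 0.38 m and its front knobs reach forward to x = 0.58 m.
- white_vial_a_mid (a point): Centre, half-way up, of one amber vial with a white cap, same size; a bystander, to be left standing within 20 mm of its place.
- white_vial_b_mid (a point): Centre, half-way up, of the other amber vial with a white cap, same size; a bystander, to be left standing within 20 mm of its place.
Things that resemble listed ones, but are neither listed nor needed, are in the scene too. What is shaped like the part that bears black_vial_mid but yellow is not meant.

How it is judged:
On the way, in this order (a step that is already met when the one before it is completed fails the run):
1. the selector knob stands at the green dot, before the cup is pressed (value of joint mode between 1 and 1.4 rad and value of joint cup below 0.003 m and contact force between the fingers and black_vial below 0.5 N), for 0.2 s.
2. the black-capped vial has been lifted off the worktop (height (world z) of black_vial_foot above 0.03 m and contact force between the fingers and black_vial above 1 N), for 0.1 s.
At the end, for the whole second after the job is handed in: Knob within 0.2 rad of the green dot; black-capped vial in the cup within 5 mm of centre and 4 mm of floor, tilt under 0.17 rad, gripped (over 2 N) and pressing (over 3 N) the cup 5.5 to 10.5 mm down, robot off the cup; white-capped vials within 20 mm of their places (value of joint mode between 1 and 1.4 rad and value of joint cup between 0.0055 and 0.0105 m and horizontal distance between black_vial_foot and cup_seat below 0.005 m and z of black_vial_foot in the frame of cup_seat below 0.004 m and angle between black_vial_mid's own z axis and vertical below 0.17 rad and contact force between black_vial and cup above 3 N and contact force between the fingers and black_vial above 2 N and contact force between each of the arm, the fingers and cup below 0.5 N and distance of each of white_vial_a_mid, white_vial_b_mid from where it was at the start of the episode below 0.02 m); the arm keeps its last pose, push and grip.
It fails at once if the cup is pushed down to its stop (value of joint cup above 0.0143 m).
It fails at once if a white-capped vial is moved or knocked over (distance of any of white_vial_a_mid, white_vial_b_mid from where it was at the start of the episode above 0.02 m or angle between any of white_vial_a_mid, white_vial_b_mid's own z axis and vertical above 0.5 rad).
It also fails if it takes over 64 s, if anything falls off the work surface, if the arm or the gripper's body presses on something with over 40 N, if the wrist force passes 120 N, or if a joint passes its speed limit or range.

### The arm

A 6-joint arm with a two-finger parallel gripper is mounted at the origin on a cart in front of the work surface, level with it; the furniture and walls round the work are solid. World frame = base frame: x ahead of the robot, y to its left, z up, the work surface at z = 0. Lengths are in m, angles in rad, forces in N, time in s.
With the tool pointing down it reaches from about 0.3 to 0.875 m from the base axis. Payload 6.4 kg.
Tool frame: the origin (TCP) lies between the finger pads; the fingertips stand 22 mm ahead of it and the grasp point (between the pads) lies 3 mm ahead of it; y points along the fingers, z is the direction in which the jaws open and shut, and the axes are right-handed (so a half turn about y gives the same grasp; the last joint's range is limited). The gripper opens to 88 mm and grips with 3 to 60 N. Pads are 18 mm wide; open, the fingers measure 123 mm over their backs; the gripper's body (75 mm by 187 mm) begins 45 mm behind the grasp point.
Start: joints at [-1.337, 0.181, 1.607, -0, 1.354, -0.206], TCP at [0.245, -0.52, 0.261] pointing down, gripper open.
Joint ranges: [-2.99, 2.99], [-0.89, 2.07], [0.3, 2.58], [-1.14, 4.28], [0, 2.63], [-3.12, 3.12]. Speed limits (rad/s): [2.57, 2.57, 3.01, 3.14, 3.14, 3.14].

### API

Orientations are given as a unit quaternion [w, x, y, z].
In Python, from bench import env gives the robot as it stands.
- The arm moves only by the tool step_arm, never from a script. Its argument "rows" is text: rows parted by semicolons, each of 5 numbers parted by spaces: the closure in counts, from 0 (fully open) to 255 (shut), then the shift along the tool's x, y, z in m, then the turn about the tool's y in degrees. A call has 1 to 12 rows; each row is the pose to reach, as a shift and turn from the pose commanded when the call began, along the tool's axes at that moment; what a row does not reach only later rows make up. A row lasts 1/10 s, in which the tool goes at most 50 mm and 8.59 degrees, less where a joint would pass 70% of its speed; a pose out of reach is approached as far as the arm can. A call with a gripper value outside its range is refused whole. The fingers move at their own pace and stop on an object; "newtons" is the grip in N (left out, the last holds). Time passes only in rows, so rows that repeat a pose let the fingers close. It gives the time, the measured TCP pose, the force and the opening at its end, in the units of the state.
- env.state(): the state, without advancing time (a new reading comes with each control period).
- env.camera(name): name is "side" or "top" or "wrist"; returns (picture, depth): 420x560x3 uint8, red, green, blue; 420x560 float32, m along the optical axis (not along the pixel's ray), 0 where there is no reading.
- env.get_calibration(name): a dict with "vertical_fov" (degrees; the focal length in pixels is half the picture's height over the tangent of half this angle, whatever the lens; pixels are square), "cx", "cy" (the principal point, pixels), "eye" and "rotation" of the camera in the world; the wrist camera has in their place "T_tool_cam" (4x4, takes a point from camera to tool coordinates, whose origin is the TCP and whose axes are the tool frame's). Camera axes: x right, y down, z forward; pixel columns grow to the right and rows downward; lengths in m; the calibration is good to about 2 mm. A picture is of the moment at which its call begins: read the wrist's pose just before it. get_calibration takes no time and is no camera call.
- env.hand_in(): hands the job in, once; it reports no verdict.
The state is a dict: "time": time; "joint_pos": joint angles; "dq": joint speeds; "effort": joint torques, N m; "tcp_pos": TCP position; "tcp_rot": TCP orientation; "force": force on the tool from outside, world axes, zero at the start; "moment": the same for the moment, N m; "opening": finger opening in m.
Only numpy, scipy, OpenCV 4.12 (cv2) and the standard library are available. Lean on these libraries where they do the work, as an engineer would, in place of code of your own. Each camera call takes 0.05 s, during which the arm holds its last target. There are 200 camera calls.

## Working session

There is one attempt and no reset: what is moved stays moved. The work goes in short steps, Python scripts to look and compute and a tool call to move; the robot and the scene stay as the last step left them, time stands still between calls to the robot, and variables do not carry over. Pictures are saved under pics/ and viewed, about 8 in all and at most 12, crops included, and the job is handed in when it is done.

Besides the shell and the picture viewer there is one more tool, called after ">>>" as a command line: name --argument value ..., lists and objects as JSON in quotes. step_arm: Moves the arm, as the interface text tells. Its arguments: {"type":"object","properties":{"rows":{"type":"string"},"newtons":{"type":"number"}},"required":["rows"]}

```bash
mkdir -p pics; ls; cat > h.py <<'E'
import numpy as np, cv2
from scipy.spatial.transform import Rotation as R
from bench import env
def q2R(q): return R.from_quat([q[1],q[2],q[3],q[0]]).as_matrix()
def look(name,fn=None):
    s=env.state(); im,d=env.camera(name); c=env.get_calibration(name)
    f=210/np.tan(np.radians(c["vertical_fov"])/2)
    if name=="wrist":
        T=np.eye(4);T[:3,:3]=q2R(s["tcp_rot"]);T[:3,3]=s["tcp_pos"];T=T@np.array(c["T_tool_cam"])
        Rm,e=T[:3,:3],T[:3,3]
    else: Rm,e=np.array(c["rotation"]),np.array(c["eye"])
    if fn: cv2.imwrite("pics/"+fn+".png",im[:,:,::-1]); np.savez("pics/"+fn,im=im,d=d,Rm=Rm,e=e,f=f,cx=c["cx"],cy=c["cy"])
    return im,d
def pt(fn,u,v,z=None):
    """world point of pixel: by depth, or on plane height z"""
    a=np.load("pics/"+fn+".npz"); r=np.array([(u-a["cx"])/a["f"],(v-a["cy"])/a["f"],1])
    w=a["Rm"]@r
    k=float(a["d"][int(v),int(u)]) if z is None else (z-a["e"][2])/w[2]
    return a["e"]+k*w
def proj(fn,p):
    a=np.load("pics/"+fn+".npz"); c=a["Rm"].T@(np.array(p)-a["e"]); return c[:2]/c[2]*a["f"]+[a["cx"],a["cy"]]
E
python3 - <<'E'
from h import *
s=env.state(); print(s); print(q2R(s["tcp_rot"]).round(3))
look("top","top1");look("side","side1")
for n in("top","side","wrist"): print(env.get_calibration(n))
E
```

```text
pics
{'time': 0.0, 'joint_pos': array([-1.33732041e+00,  1.81536422e-01,  1.60798518e+00,  1.56334727e-05,
        1.35379076e+00, -2.06298286e-01]), 'dq': array([-0.00016689,  0.00161132, -0.00058939, -0.00097257, -0.00030448,
        0.00095434]), 'effort': array([-9.43239793e-04, -4.33868337e+01, -3.41849899e+01,  7.00399512e-02,
        3.85445729e-02, -1.19557535e-04]), 'tcp_pos': array([ 0.24470332, -0.51979324,  0.25982373]), 'tcp_rot': array([ 0.15422965, -0.15423538,  0.69068915, -0.6894731 ]), 'force': array([-0.28804025,  0.39223486, -0.68952934]), 'moment': array([ 0.03535647,  0.00530685, -0.02524958]), 'opening': 0.08812883226432981}
[[-0.905 -0.     0.426]
 [-0.426  0.002 -0.905]
 [-0.    -1.    -0.002]]
{'vertical_fov': 50.17855249397509, 'cx': 283.53611055371084, 'cy': 205.59811108390747, 'eye': array([ 0.32858813, -0.07234985,  1.20076569]), 'rotation': array([-0.05364285,  0.71495503, -0.69533939,  0.04964755])}
{'vertical_fov': 55.193315038556726, 'cx': 280.52599450436844, 'cy': 208.08156527431572, 'eye': array([-0.09003628,  0.51035423,  0.59168414]), 'rotation': array([ 0.1880711 , -0.33917595,  0.80453636, -0.44978905])}
{'vertical_fov': 71.15972204777404, 'cx': 275.47066764415234, 'cy': 206.70452518989788, 'T_tool_cam': array([[ 2.64448884e-04,  9.48445500e-01,  3.16940158e-01,
        -8.20963312e-02],
       [-6.92153628e-05, -3.16940151e-01,  9.48445537e-01,
        -1.23413772e-01],
       [ 9.99999963e-01, -2.72752492e-04, -1.81674700e-05,
         1.73950167e-03],
       [ 0.00000000e+00,  0.00000000e+00,  0.00000000e+00,
         1.00000000e+00]])}
```

View pics/top1.png

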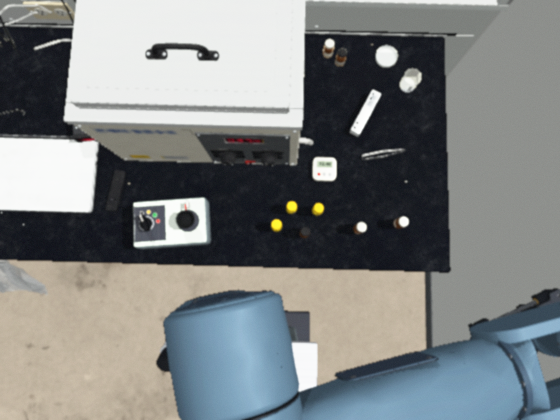

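View pics/side1.png

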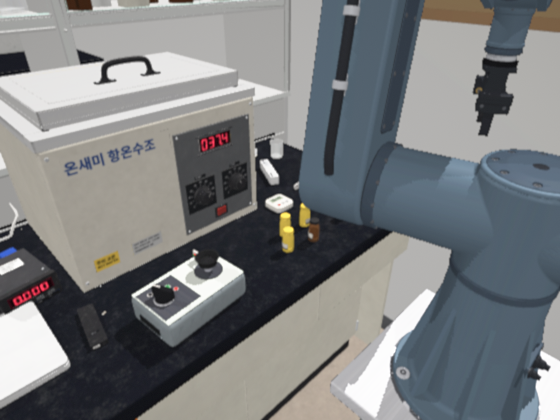

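Top view candidates for the target: the amber vial with a black cap at (305,232). Lookalikes are yellow vials at (277,225), (291,207) and (318,209), white caps at (361,228) and (402,222), and back fixtures at (329,45) and (341,55). The mixer is at (171,222), with its knob at (147,222) and its cup at (186,220). I'll check these in an enlarged crop.

```bash
sed -i 's/Rm,e=np.array(c\["rotation"\]),/Rm,e=q2R(c["rotation"]),/' h.py
python3 - <<'E'
from h import *
look("top","t2"); im=cv2.imread("pics/t2.png")
a=cv2.resize(im[190:255,125:220],None,fx=8,fy=8,interpolation=cv2.INTER_CUBIC)[:, :760]
cv2.imwrite("pics/c1.png",a)
b=cv2.resize(im[195:245,265:415],None,fx=5.3,fy=5.3,interpolation=cv2.INTER_CUBIC)
cv2.imwrite("pics/c2.png",b)
for n,u,v,z in [("knob",147,222,.094),("cup",186,220,.1),("blk",305,232,.058),("wa",361,228,.058),("wb",402,222,.058),("y1",277,225,.058),("y3",318,209,.058)]:
    print(n,pt("t2",u,v).round(4),pt("t2",u,v,z).round(4))
E
```

```text
knob [0.4425 0.2786 0.0793] [0.441 0.274 0.094]
cup [0.4494 0.1791 0.0866] [0.448  0.1761 0.1   ]
blk [ 0.4299 -0.12    0.0613] [ 0.4302 -0.1202  0.058 ]
wa [ 0.4445 -0.2632  0.0564] [ 0.4444 -0.263   0.058 ]
wb [ 0.4632 -0.3688  0.0538] [ 0.4627 -0.3677  0.058 ]
y1 [ 0.4464 -0.0481  0.0557] [ 0.4461 -0.0482  0.058 ]
y3 [ 0.4903 -0.1523  0.0582] [ 0.4904 -0.1523  0.058 ]
```

View pics/c1.png

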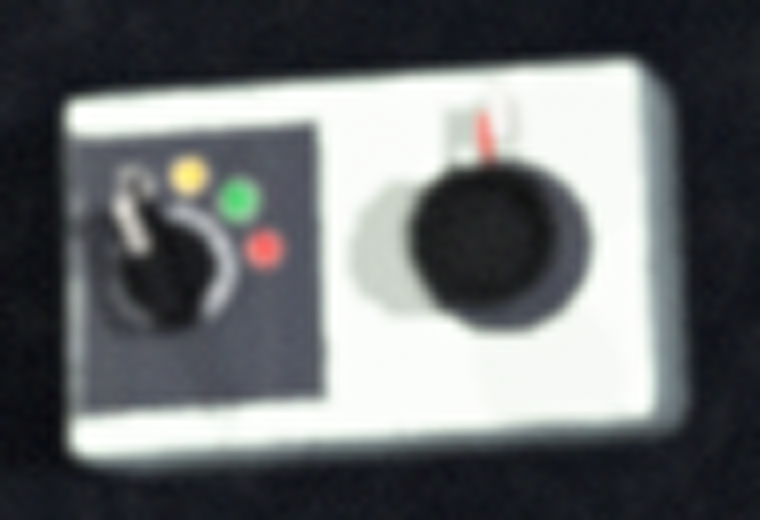

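View pics/c2.png

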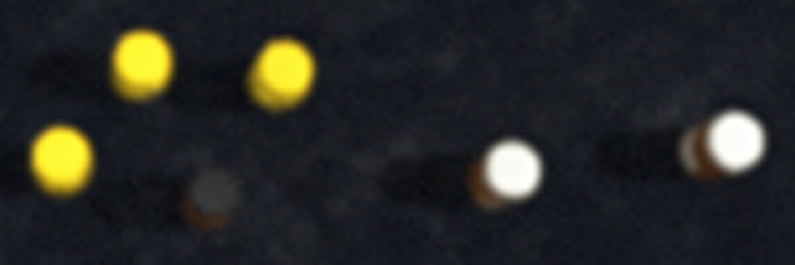

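The crops confirm the black cap at crop (213,190), which is full-frame (305,231). The knob's white pointer is near the black dot, at crop (130,200). I'll move above the mixer for a close look.

>>> step_arm --rows "100 -0.25 0 -0.3 0;100 -0.25 0 -0.3 0;100 -0.25 0 -0.3 0;100 -0.25 0 -0.3 0;100 -0.25 0 -0.3 0;100 -0.25 0 -0.3 0;100 -0.25 0 -0.3 0;100 -0.25 0 -0.3 0;100 -0.494 0.01 -0.591 0;100 -0.494 0.01 -0.591 0;100 -0.494 0.01 -0.591 0;100 -0.494 0.01 -0.591 0" --newtons 40

```text
time: 1.35
tcp_pos: [0.3943, 0.053, 0.2556]
tcp_rot: [-0.155, 0.154, -0.69, 0.69]
force: [1.4, -0.8, -0.1]
opening: 0.0538
```

>>> step_arm --rows "100 -0.11 0 -0.13 0;100 -0.11 0 -0.13 0;100 -0.11 0 -0.13 0;100 -0.11 0 -0.13 0;100 -0.11 0 -0.13 0;100 -0.11 0 -0.13 0"

```text
time: 1.95
tcp_pos: [0.438, 0.2152, 0.2549]
tcp_rot: [-0.154, 0.155, -0.69, 0.69]
force: [0.6, -1.0, 0.3]
opening: 0.0536
```

```bash
python3 - <<'E'
from h import *
look("wrist","w1"); s=env.state(); print(s["time"],s["tcp_pos"],s["joint_pos"].round(2))
for p in [(.4425,.2786,.083),(.449,.177,.1)]: print(proj("w1",p))
E
```

```text
2.0 [0.43806627 0.21467617 0.25507875] [ 0.21 -0.01  1.83 -0.    1.33  1.34]
[218.82953931 161.65292562]
[313.19462177 202.15374851]
```

View pics/w1.png

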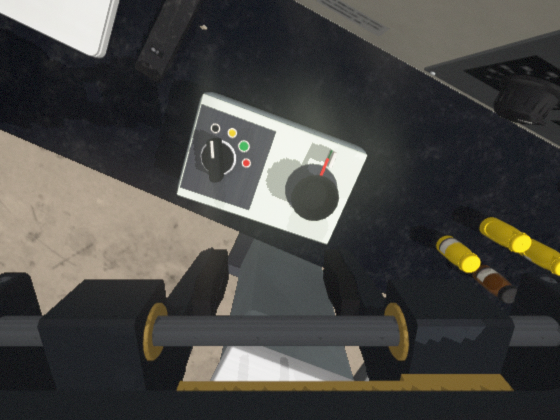

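The wrist view shows the mixer clearly. The knob is at about (215,157) with its pointer toward (211,141). The dots are black (215,128), yellow (232,133), green (244,146) and red (246,163). The cup is at (313,190).

```bash
python3 - <<'E'
from h import *
im=cv2.imread("pics/w1.png")
cv2.imwrite("pics/c3.png",cv2.resize(im[85:250,170:375],None,fx=3.6,fy=3.6,interpolation=cv2.INTER_CUBIC))
c=[pt("w1",u,v,.066)[:2] for u,v in [(204,94),(366,154),(327,243),(178,193)]]
print(np.round(c,4), np.mean(c,0))
x=(c[1]-c[0]+c[2]-c[3]);h=np.arctan2(x[1],x[0]);print("mixer x heading",np.degrees(h))
x/=np.linalg.norm(x);m=np.mean(c,0);print("knob",m-.058*x,"cup",m+.048*x)
D=np.array([pt("w1",u,v,.067)[:2] for u,v in [(215,128),(232,133),(244,146),(246,163)]])
for k in(m-.058*x,): print([np.degrees(np.arctan2(*(d-k)[::-1])) for d in D],np.linalg.norm(D-k,axis=1))
print("bar tip",[pt("w1",*p,.094).round(4) for p in[(211,141),(214,157),(218,181)]])
E
```

```text
[[0.4949 0.3187]
 [0.5124 0.1425]
 [0.4036 0.1303]
 [0.3869 0.3082]] [0.4494414  0.22492608]
mixer x heading -84.48236848275216
knob [0.44386458 0.28265735] cup [0.4540567  0.17714848]
[np.float64(28.834685247346556), np.float64(-7.52968112220361), np.float64(-43.39334493572885), np.float64(-78.72141813045167)] [0.02895462 0.02843691 0.02933703 0.02972419]
bar tip [array([0.4603, 0.2915, 0.094 ]), array([0.4473, 0.2834, 0.094 ]), array([0.4269, 0.2711, 0.094 ])]
```

View pics/c3.png

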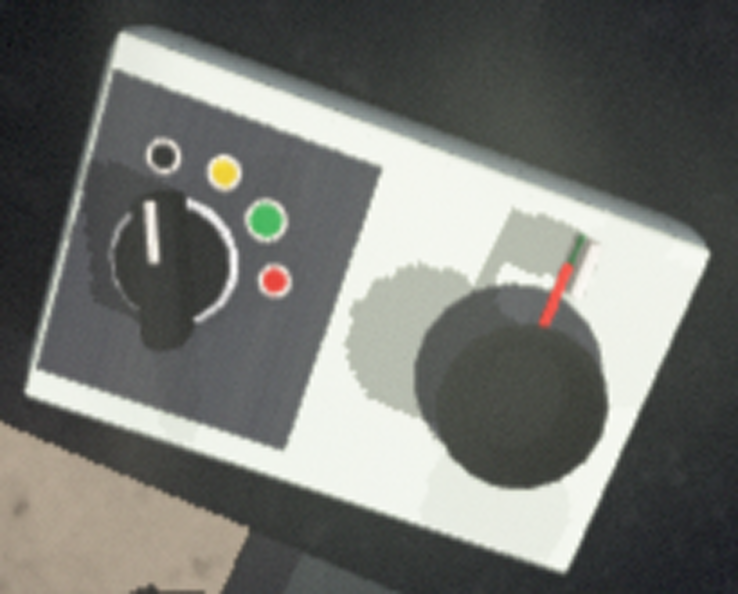

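```bash
python3 - <<'E'
from h import *
P=[pt("w1",u,v,.094)[:2] for u,v in [(211.7,141.4),(212.8,157.8)]]
d=P[0]-P[1]; print(P,np.degrees(np.arctan2(d[1],d[0])))
P=[pt("w1",170+u/3.6,85+v/3.6,.094)[:2] for u,v in [(172,190),(166,349)]]  # bar ends
d=P[0]-P[1]; print(P,np.degrees(np.arctan2(d[1],d[0])),np.linalg.norm(d),np.mean(P,0))
s=env.state(); Rt=q2R(s["tcp_rot"]); print(np.degrees(np.arctan2(Rt[1,2],Rt[0,2])))
print(Rt.T@(np.array([.444,.282,.095])-s["tcp_pos"]), Rt.round(3))
E
```

```text
[array([0.46020986, 0.29078302]), array([0.44612304, 0.28415171])] 25.208496182518218
[array([0.46580787, 0.28680494]), array([0.42516556, 0.27242915])] 19.47944236952609 0.04310987332156138 [0.44548671 0.27961705]
-64.80491879211947
[-0.03421066  0.16003098 -0.05841772] [[-0.905 -0.001  0.426]
 [-0.426 -0.001 -0.905]
 [ 0.001 -1.     0.   ]]
```

>>> step_arm --rows "100 -0.035 0.06 -0.057 0;100 -0.035 0.06 -0.057 0;100 -0.035 0.06 -0.057 0;100 -0.035 0.11 -0.057 0;100 -0.035 0.155 -0.057 0;100 -0.035 0.16 -0.057 0;100 -0.035 0.16 -0.057 0;255 -0.035 0.16 -0.057 0;255 -0.035 0.16 -0.057 0;255 -0.035 0.16 -0.057 0;255 -0.035 0.16 -0.057 0;255 -0.035 0.16 -0.057 0" --newtons 30

```text
time: 3.2
tcp_pos: [0.4457, 0.2838, 0.0964]
tcp_rot: [0.154, -0.154, 0.692, -0.689]
force: [-8.4, 19.8, 5.4]
opening: 0.0158
```

>>> step_arm --rows "255 0 0 -0.001 0;255 0 0 -0.002 0;255 0 0 -0.002 0"

```text
time: 3.5
tcp_pos: [0.4448, 0.2857, 0.0964]
tcp_rot: [0.155, -0.154, 0.691, -0.689]
force: [-3.3, 8.0, 4.1]
opening: 0.0115
```

>>> step_arm --rows "255 0 0 -0.001 0;255 0 0 -0.001 8;255 0 0 -0.001 16;255 0 0 -0.001 24;255 0 0 -0.001 32"

```text
time: 4.0
tcp_pos: [0.4449, 0.2845, 0.0964]
tcp_rot: [0.043, -0.044, -0.706, 0.706]
force: [-2.3, -2.9, 7.0]
opening: 0.0115
```

>>> step_arm --rows "255 0 0 0 8;255 0 0 0 16;255 0 0 0 24;255 0 0 0 32;255 0 0 0 35;255 0 0 0 35;255 0 0 0 35"

```text
time: 4.7
tcp_pos: [0.4444, 0.2832, 0.0964]
tcp_rot: [0.252, -0.252, -0.659, 0.662]
force: [-4.8, -9.6, 12.8]
opening: 0.0116
```

```bash
python3 - <<'E'
from h import *
s=env.state(); Rt=q2R(s["tcp_rot"]); print(Rt.round(3),np.degrees(np.arctan2(Rt[1,2],Rt[0,2])),s["moment"],s["force"],s["joint_pos"])
look("wrist","w2"); im=cv2.imread("pics/w2.png")
cv2.imwrite("pics/w2.png",im)
E
```

```text
[[-0.746 -0.001 -0.666]
 [ 0.666 -0.003 -0.746]
 [-0.001 -1.     0.003]] -131.7723340903815 [-1.25189143  0.81002004 -0.11548011] [-4.8485637  -9.5676967  12.84430571] [ 0.34331932  0.29020952  1.84490164 -0.00298566  1.00866297  2.64477266]
```

View pics/w2.png

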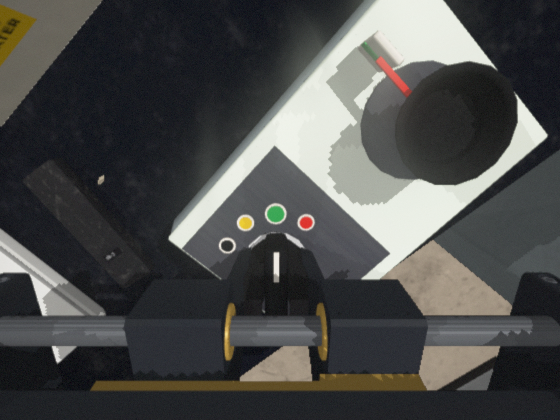

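The knob pointer at (276,260) lines up with the green dot at (276,213). Next I'll release, rise and go to the vial.

>>> step_arm --rows "100 0 0 0 0;100 0 0 0 0;100 0 0 0 0;100 0 -0.03 0 0;100 0 -0.08 0 0;100 0 -0.13 0 0;100 0 -0.14 0 0;100 -0.04 -0.14 0.04 -8;100 -0.07 -0.14 0.08 -16;100 -0.1 -0.14 0.12 -24;100 -0.13 -0.14 0.16 -32;100 -0.16 -0.14 0.2 -40" --newtons 40

```text
time: 5.95
tcp_pos: [0.4339, 0.0666, 0.2349]
tcp_rot: [-0.03, 0.03, 0.706, -0.706]
force: [-0.9, -0.4, 0.3]
opening: 0.0537
```

```bash
python3 - <<'E'
from h import *
s=env.state(); Rt=q2R(s["tcp_rot"]); print(s["time"],s["tcp_pos"],Rt.round(3),s["force"],s["opening"])
print(Rt.T@(np.array([.430,-.12,.23])-s["tcp_pos"]))
E
```

```text
5.95 [0.43394596 0.06660273 0.23486911] [[-0.996 -0.001 -0.084]
 [ 0.084  0.    -0.996]
 [ 0.001 -1.    -0.   ]] [-0.88334864 -0.35500581  0.25181315] 0.05371902522111958
[-0.01183208  0.00485729  0.18626934]
```

>>> step_arm --rows "100 -0.01 0 0.045 0;100 -0.01 0 0.09 0;100 -0.01 0 0.135 0;100 -0.01 0 0.18 0;100 -0.01 0 0.18 0;100 -0.01 0 0.18 0"

```text
time: 6.55
tcp_pos: [0.428, -0.1127, 0.2348]
tcp_rot: [-0.033, 0.033, 0.707, -0.706]
force: [0.9, -0.5, 0.1]
opening: 0.0536
```

```bash
python3 - <<'E'
from h import *
s=env.state(); print(s["tcp_pos"]); look("wrist","w3"); print(proj("w3",(.430,-.12,.058)))
E
```

```text
[ 0.4279512  -0.11268056  0.23483878]
[280.66444264 188.59326996]
```

View pics/w3.png

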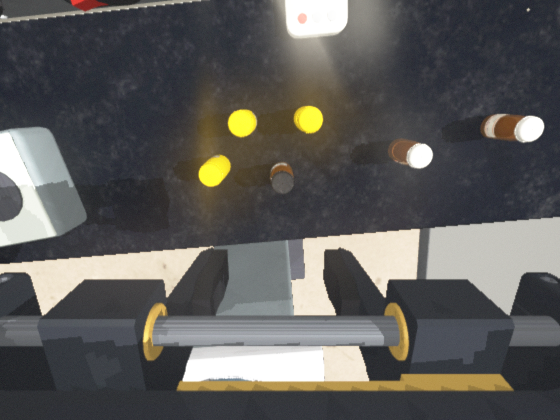

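The black-capped vial has its cap top at about (282,182) and its body at (282,170). The yellow vials are at (242,123), (308,119) and (214,171), with white caps at (420,156) and (529,128).

```bash
python3 - <<'E'
from h import *
a=np.load("pics/w3.npz")["im"].astype(int)[155:205,262:302].sum(2)
b=cv2.resize(np.load("pics/w3.npz")["im"][155:205,260:305][:,:,::-1],None,fx=12,fy=12,interpolation=cv2.INTER_CUBIC);cv2.imwrite("pics/c4.png",cv2.convertScaleAbs(b,alpha=2))
for u,v in[(282,182),(214,170),(242,123),(308,119),(420,156),(529,128)]: print(u,v,pt("w3",u,v,.058).round(4),pt("w3",u,v).round(4))
s=env.state(); Rt=q2R(s["tcp_rot"]); print(Rt.T@(np.append(pt("w3",282,182,.058)[:2],.042)-s["tcp_pos"]))
E
```

```text
282 182 [ 0.437 -0.122  0.058] [ 0.4368 -0.122   0.0572]
214 170 [ 0.4562 -0.053   0.058 ] [ 0.4563 -0.0531  0.0583]
242 123 [ 0.5   -0.088  0.058] [ 0.5    -0.0879  0.0572]
308 119 [ 0.4977 -0.1529  0.058 ] [ 0.4977 -0.1529  0.0577]
420 156 [ 0.451  -0.2644  0.058 ] [ 0.4511 -0.2642  0.0585]
529 128 [ 0.4688 -0.37    0.058 ] [ 0.4687 -0.3706  0.0573]
[-0.01001396  0.19285513  0.00971145]
```

View pics/c4.png

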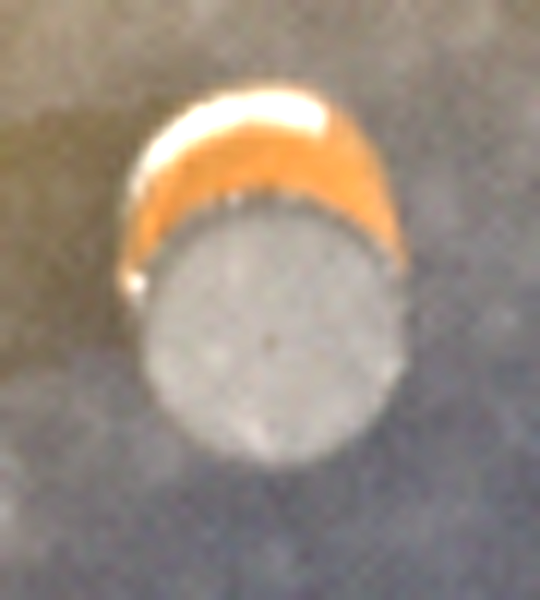

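>>> step_arm --rows "100 -0.009 0.03 0.01 0;100 -0.009 0.07 0.01 0;100 -0.009 0.11 0.01 0;100 -0.009 0.13 0.01 0;100 -0.009 0.15 0.01 0;100 -0.009 0.17 0.01 0;100 -0.009 0.192 0.01 0;100 -0.009 0.192 0.01 0;255 -0.009 0.192 0.01 0;255 -0.009 0.192 0.01 0;255 -0.009 0.192 0.01 0;255 -0.009 0.192 0.01 0" --newtons 40

```text
time: 7.8
tcp_pos: [0.4372, -0.1232, 0.0445]
tcp_rot: [0.031, -0.032, -0.706, 0.707]
force: [-0.4, 0.4, 2.2]
opening: 0.0251
```

```bash
python3 - <<'E'
from h import *
s=env.state(); print(s["tcp_pos"],s["force"],s["opening"])
look("wrist","w4")
E
```

```text
[ 0.43717315 -0.12319067  0.04450814] [-0.42013513  0.39774167  2.22009952] 0.025126137292269313
```

View pics/w4.png

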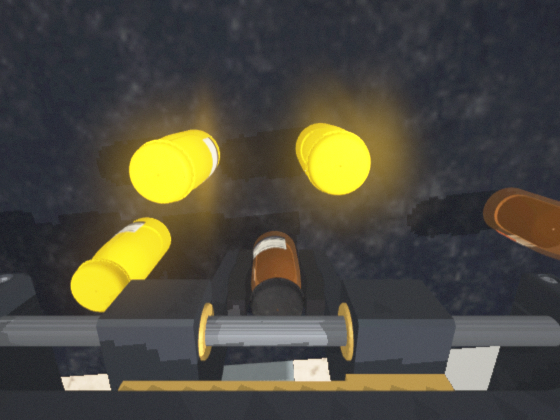

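```bash
python3 - <<'E'
from h import *
for v in(230,233,236): print(pt("w4",275,v,0.).round(4))
for v in(240,255): print(pt("w4",275,v).round(4))
s=env.state(); print(s["tcp_pos"])
E
```

```text
[ 0.4488 -0.1257  0.    ]
[ 0.4468 -0.1255  0.    ]
[ 0.4447 -0.1253  0.    ]
[ 0.4493 -0.1257  0.0159]
[ 0.4485 -0.1257  0.0324]
[ 0.43721852 -0.12331128  0.04451121]
```

>>> step_arm --rows "255 0 -0.03 0 0;255 0 -0.07 0 0;255 0 -0.12 0 0;255 0 -0.15 0 0;255 0 -0.15 0 0;255 0 -0.15 0 0"

```text
time: 8.45
tcp_pos: [0.4366, -0.1232, 0.1941]
tcp_rot: [0.031, -0.033, -0.706, 0.707]
force: [-0.4, -0.4, -1.1]
opening: 0.0254
```

```bash
python3 - <<'E'
from h import *
print(pt("w1",315,197.5,.1).round(4),pt("w2",459,124,.1).round(4))
s=env.state(); Rt=q2R(s["tcp_rot"]); t=s["tcp_pos"]
print(s["joint_pos"].round(2),Rt.T@(np.array([.454,.177,.19])-t)); look("wrist","w5"); look("side","s5")
E
```

```text
[0.454  0.1776 0.1   ] [0.4537 0.1764 0.1   ]
[-0.54 -0.02  1.97 -0.    1.19  1.12] [ 0.0097804   0.00379452 -0.30051318]
```

>>> step_arm --rows "255 0.008 0 -0.04 0;255 0.008 0 -0.08 0;255 0.008 0 -0.12 0;255 0.008 0 -0.16 0;255 0.008 0 -0.2 0;255 0.008 0 -0.24 0;255 0.008 0 -0.27 0;255 0.008 0 -0.3 0;255 0.008 0 -0.3 0;255 0.008 0 -0.3 0;255 0.008 0 -0.3 0"

```text
time: 9.65
tcp_pos: [0.4549, 0.1756, 0.1924]
tcp_rot: [0.033, -0.031, -0.706, 0.707]
force: [0.6, 0.1, 1.0]
opening: 0.0248
```

```bash
python3 - <<'E'
from h import *
s=env.state(); print(s["time"],s["tcp_pos"],s["force"],s["opening"])
look("wrist","w6");look("side","s6")
a=cv2.imread("pics/w6.png"); b=cv2.imread("pics/s6.png")[225:345,120:260]; b=cv2.resize(b,None,fx=3,fy=3,interpolation=cv2.INTER_CUBIC)
a=a[80:400,100:460]
o=np.zeros((360,790,3),np.uint8);o[:320,:360]=a;o[:360,370:790]=b;cv2.imwrite("pics/m6.png",o)
E
```

```text
9.65 [0.45487539 0.17563259 0.1923987 ] [0.57787943 0.07568499 0.95050669] 0.02481404044164871
```

View pics/m6.png

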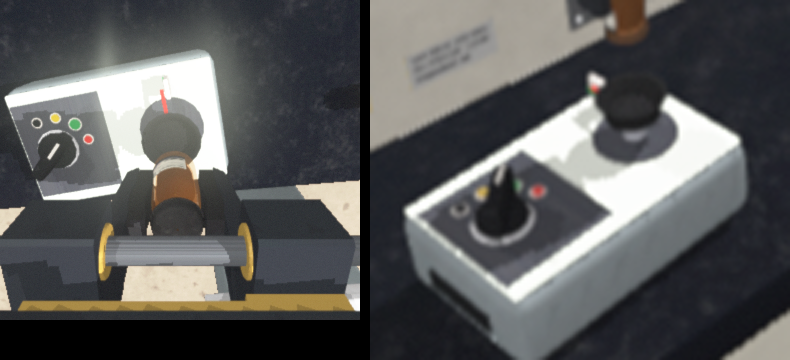

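>>> step_arm --rows "255 0 0.02 -0.001 0;255 0 0.035 -0.001 0;255 0 0.045 -0.001 0;255 0 0.053 -0.001 0;255 0 0.056 -0.001 0;255 0 0.056 -0.001 0"

```text
time: 10.35
tcp_pos: [0.4556, 0.1773, 0.1374]
tcp_rot: [0.032, -0.032, -0.706, 0.706]
force: [-0.1, -0.4, -0.1]
opening: 0.025
```

Foot is about 4 mm above the floor with no contact. I'll press gently.

>>> step_arm --rows "255 0 0.002 0 0;255 0 0.004 0 0;255 0 0.006 0 0;255 0 0.006 0 0"

```text
time: 10.75
tcp_pos: [0.456, 0.1776, 0.1318]
tcp_rot: [-0.032, 0.032, 0.706, -0.706]
force: [-0.2, -0.1, 2.3]
opening: 0.0252
```

>>> step_arm --rows "255 0 0.0015 0 0;255 0 0.003 0 0;255 0 0.003 0 0"

```text
time: 11.05
tcp_pos: [0.456, 0.1776, 0.1288]
tcp_rot: [-0.032, 0.032, 0.706, -0.706]
force: [0.0, 0.6, 4.8]
opening: 0.0252
```

>>> step_arm --rows "255 0 0.0015 0 0;255 0 0.003 0 0;255 0 0.0037 0 0;255 0 0.0037 0 0;255 0 0.0037 0 0;255 0 0.0037 0 0"

```text
time: 11.65
tcp_pos: [0.4562, 0.1776, 0.1255]
tcp_rot: [-0.031, 0.032, 0.706, -0.706]
force: [0.4, 0.6, 6.5]
opening: 0.0248
```

```bash
python3 - <<'E'
from h import *
s=env.state(); print(s["time"],s["tcp_pos"],s["force"],s["moment"],s["opening"])
look("wrist","w7");look("side","s7")
a=cv2.imread("pics/w7.png")[80:350,120:420]; b=cv2.imread("pics/s7.png")[225:345,120:260]; b=cv2.resize(b,None,fx=3,fy=3,interpolation=cv2.INTER_CUBIC)
a=cv2.resize(a,(370,333))
o=np.zeros((360,800,3),np.uint8);o[:333,:370]=a;o[:360,380:800]=b;cv2.imwrite("pics/m7.png",o)
E
```

```text
11.65 [0.45618453 0.17760949 0.12546233] [0.36578608 0.59116751 6.51657302] [ 0.00244936  0.06539174 -0.00214053] 0.024805061656137512
```

View pics/m7.png

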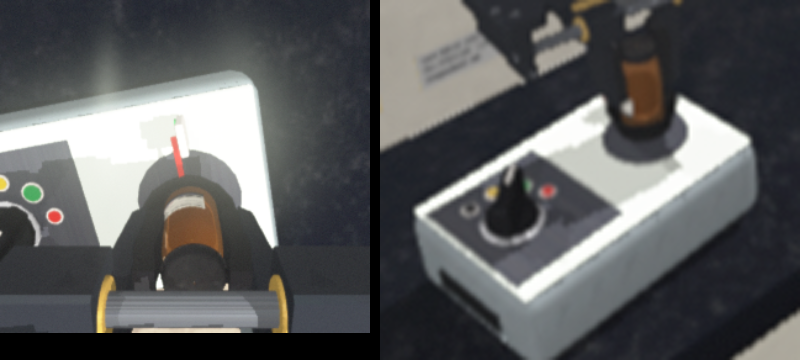

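>>> step_arm --rows "255 0 0.0006 0 0;255 0 0.0006 0 0"

```text
time: 11.95
tcp_pos: [0.4562, 0.1776, 0.1249]
tcp_rot: [-0.031, 0.032, 0.706, -0.706]
force: [-0.3, -0.5, 8.9]
opening: 0.0249
```

>>> step_arm --rows "255 0 0 0 0"

```text
time: 12.05
tcp_pos: [0.4562, 0.1776, 0.1249]
tcp_rot: [-0.031, 0.032, 0.706, -0.706]
force: [0.7, 0.5, 7.3]
opening: 0.0247
```

>>> step_arm --rows "255 0 0 0 0"

```text
time: 12.15
tcp_pos: [0.4562, 0.1776, 0.1249]
tcp_rot: [-0.031, 0.032, 0.706, -0.706]
force: [-1.0, -0.3, 7.4]
opening: 0.0251
```

>>> step_arm --rows "255 0 0 0 0"

```text
time: 12.25
tcp_pos: [0.4562, 0.1776, 0.1249]
tcp_rot: [-0.031, 0.032, 0.706, -0.706]
force: [-0.4, -1.1, 7.3]
opening: 0.0248
```

```bash
python3 - <<'E'
from h import *
print(env.hand_in())
E
```

```text
the job is handed in; nothing more can be done
None
```

I turned the knob to the green dot, then lifted the black-capped vial and stood it in the rubber cup. I pressed it down and handed in at about 12 s, still gripping it at 40 N. The hand-in gives no verdict.

**Last checks:**
- **Knob:** the pointer lined up with the green dot before I let go, and it still looked right in the last pictures.
- **Cup depth:** the tool height gives about 8.6 mm, and the press force of about 7.7 N gives about 7.6 mm. They disagree by 1 mm, but both are inside the 5.5–10.5 mm band. I did not read the red pointer against the green band itself.
- **Vial position:** its axis is within about 1–2 mm of the cup's centre, it is upright, and the fingertips are about 11 mm above the rim.
- **White-capped vials:** nothing came near them by plan, and I felt no unexpected force. I did not look at them again at the end.

The overhead camera disagreed with the wrist camera by about 7 mm in x, so I used the wrist camera. The grasp and the fit in the cup both agreed with it.

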